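# Rock the angle gauge on the uneven stud to the set mark and hold it

## Task

Pick up the pendulum angle gauge by its black grip block, stand it upright with the middle of its foot on the top of the steel stud and its foot squarely across the stud's two ridges, then rock it over on the stud until the swinging pointer comes to rest on the index tab. Finish while still gripping the gauge there, with its foot touching the stud, for the angle to be read: do not let go and do not bear down hard. Leave the tape roll, jar and blue bin alone.

Things in the scene. Friction and masses are not known exactly. Their poses are not given: they have to be found in the camera images.
- gauge_center (a point): Centre (75 mm up) of the loose angle gauge, an upright frame 78 mm wide (its y), 151 mm tall, 0.22 to 0.35 kg, starting upright on the bench. Its x is the level axis about which its pointer swings, and its white dial faces +x. Dark steel foot 30 (x) by 78 (y) by 12 mm, flat below; two aluminium posts; a crossbar 12 mm thick at 100 to 112 mm height; black grip block on top.
- gauge_grip (a point): Centre of the gauge's black grip block, 133 mm above the underside of the foot, on the gauge's mid-line. The block is 16 mm thick along the gauge's x (grip it across x), 36 mm wide along y, and spans 112 to 151 mm of height. Axes as the gauge's.
- gauge_foot (a point): Centre of the underside of the gauge's foot. Axes as the gauge's.
- pointer (a joint): Angle (rad) of the dark steel pointer in the gauge's frame, about the gauge's +x; 0 along the frame's mid-line, positive with its tip towards the gauge's +y. It hangs freely from a pivot 98 mm above the underside, so it reads minus the gauge's tilt about its own +x; lightly damped, it settles about 1 s after the gauge is still.
- mark (a joint): Angle (rad) at which the index tab is set on the gauge's scale, about the same pivot and with the same sign as the pointer; between 0.22 and 0.42, stiff: leave it. The pointer is on the tab when both angles agree.
- pointer_tip (a point): Lower tip of the pointer, 62 mm from the pivot; its z axis runs along the pointer, up to the pivot.
- mark_tip (a point): Inner edge of the index tab, 64 mm from the pivot; its z axis runs from the tab to the pivot. The tab is a plain steel block 10 mm wide along the scale, 13 mm long, 8 mm thick, standing in front of the white dial plate near the foot.
- stud_top (a point): Middle of the top of the fixed stud, 50 mm above the bench: a steel block 40 (x) by 44 (y) mm on a black base plate 110 by 110 by 12 mm. Two round ridges of 6 mm radius run along its x: at y = -10 mm with its crown 50 mm above the bench, at y = +10 mm 48 mm; the rest is below 42 mm. The foot is square across the ridges when the x axes of gauge and stud are parallel.
- tape_spot (a point): Middle of a white tape roll lying flat, 90 mm across, 40 mm high. Leave it.
- jar_spot (a point): Middle of an amber jar, 56 mm across, 85 mm high. Leave it.
- bin_spot (a point): Middle (30 mm up) of an empty blue bin, 100 (x) by 150 (y) by 60 mm. Leave it.

How it is judged (in metres and radians):
On the way, in this order (a step that is already met when the one before it is completed fails the run):
1. the gauge is gripped and lifted clear of the bench, not touching the stud (height (world z) of gauge_foot above 0.03 m and contact force between the fingers and gauge above 1 N and contact force between gauge and stud below 0.05 N), for 0.1 s.
2. the gauge stands upright (within 8 degrees) on the stud, still gripped (contact force between gauge and stud above 0.3 N and angle between gauge_foot's own z axis and vertical below 0.14 rad and horizontal distance between gauge_foot and stud_top below 0.025 m and height (world z) of gauge_foot above 0.04 m and contact force between the fingers and gauge above 1 N), for 0.1 s.
At the end, for the whole second after the job is handed in: Still gripped; foot touching the stud (over 0.3 N), its middle within 25 mm of the stud's and 40 mm or more above the bench, square across the ridges within 14 degrees; pointer still (under 0.2 rad/s) and within 0.075 rad of the index tab's middle (angle between the z axis of pointer_tip and the z axis of mark_tip, either way round below 0.075 rad and velocity of joint pointer between -0.2 and 0.2 rad/s and contact force between gauge and stud above 0.3 N and contact force between the fingers and gauge above 1 N and horizontal distance between gauge_foot and stud_top below 0.025 m and height (world z) of gauge_foot above 0.04 m and angle between the x axis of gauge_foot and the x axis of stud_top, either way round below 0.25 rad); the arm keeps its last pose, push and grip.
It fails at once if the gauge is pressed hard onto the stud (over 45 N) (contact force between gauge and stud above 45 N).
It fails at once if the gauge is tipped right over (angle between gauge_foot's own z axis and vertical above 0.9 rad).
It fails at once if the index tab is pushed out of its range (value of joint mark below 0.19 rad or value of joint mark above 0.445 rad).
It fails at once if the tape roll, jar or bin is moved more than 15 mm (distance of any of tape_spot, jar_spot, bin_spot from where it was at the start of the episode above 0.015 m).
It also fails if it takes over 48 s, if anything falls off the work surface, if the arm or the gripper's body presses on something with over 40 N, if the wrist force passes 120 N, or if a joint passes its speed limit or range.

## Robot

A 6-joint arm with a two-finger parallel gripper is mounted at the origin on the work surface. World frame = base frame: x ahead of the robot, y to its left, z up, the work surface at z = 0. Lengths are in mm, angles in rad, forces in N, time in s.
With the tool pointing down it reaches from about 425 to 1125 mm from the base axis. Payload 14.9 kg.
Tool frame: the origin (TCP) lies midway between the tips of the shut fingers; the grasp point (between the pads) lies 19 mm behind it (bot.grasp_offset is the distance from the TCP to the grasp point, in mm); z points along the fingers, y is the line along which they close (so a half turn about z gives the same grasp; the last joint's range is limited). The gripper opens to 91 mm and grips with 3 to 60 N. Pads are 32 mm wide; open, the fingers measure 118 mm over their backs; the gripper's body (76 mm by 178 mm) begins 60 mm behind the grasp point.
Start: joints at [1.214, 0.379, 1.734, -0, 1.028, -0.033], TCP at [222.727, 663.634, 213.932] pointing down, gripper open.
Joint ranges: [-2.77, 2.77], [-0.74, 2.19], [0, 2.66], [-1.06, 4.2], [0.31, 2.87], [-3.08, 3.08]. Speed limits (rad/s): [1.89, 1.89, 2.39, 3.14, 3.14, 3.14].

## Interface

Orientations are given as a 3x3 rotation matrix whose columns are the frame's x, y, z axes.
In Python, from workcell import bot gives the robot as it stands.
- The arm moves only by the tool carry_out, never from a script. Its argument "series" is a list of rows, each an object with "slide": the shift along the tool's x, y, z as a fraction of full scale, a list of three; "spin": the turn about the tool's z as a fraction of full scale; "gripper": the opening in per cent of the stroke, from 0 (shut) to 100 (fully open). A call has 1 to 12 rows; each row shifts and turns the commanded pose from where the row before left it, along the tool's axes as they then stand; what a row does not reach is not made up. Full scale, the value 1, is 0.04 m for a shift and 45 degrees for a turn. A row lasts 1/10 s, in which the tool goes at most 50 mm and 8.59 degrees, less where a joint would pass 70% of its speed; a pose out of reach is approached as far as the arm can. A call with a number of a shift or a turn outside -1 to 1 is refused whole. A call with a gripper value outside its range is refused whole. The fingers move at their own pace and stop on an object; the grip force is fixed at half the most. Time passes only in rows, so rows that do not move let the fingers close. It gives the time, the measured TCP pose, the force, the opening and the grip force at its end, in the units of the state.
- bot.state(): the state, without advancing time (a new reading comes with each control period).
- bot.read_camera(name): name is "scene" or "top" or "wrist"; returns a dict with "color" (384x512x3 uint8, red, green, blue), "z_map" (384x512 float32, mm along the optical axis (not along the pixel's ray), 0 where there is no reading), "fx", "fy", "cx", "cy" (pixels), "position" and "orientation" of the camera in the world. Camera axes: x right, y down, z forward; pixel columns grow to the right and rows downward; lengths in mm; the calibration is good to about 2 mm. A picture is of the moment at which its call begins.
- bot.job_done(): hands the job in; it is judged then, once.
The state is a dict: "t": time; "qpos": joint angles; "dq": joint speeds; "joint_torque": joint torques, N m; "tcp_pos": TCP position; "tool_rot": TCP orientation; "wrist_force": force on the tool from outside, world axes, zero at the start; "wrist_torque": the same for the moment, N m; "finger_gap": opening from 0.0 (shut) to 1.0 (fully open); "gripper_force": force on a finger pad.
Only numpy, scipy, OpenCV 4.12 (cv2) and the standard library are available. Lean on these libraries where they do the work, as an engineer would, in place of code of your own. Each camera call takes 0.05 s, during which the arm holds its last target. There are 200 camera calls.

## Working session

There is one attempt and no reset: what is moved stays moved. The work goes in short steps, Python scripts to look and compute and a tool call to move; the robot and the scene stay as the last step left them, time stands still between calls to the robot, and variables do not carry over. Pictures are saved under pics/ and viewed, at most 10 in all, crops included, and the job is handed in when it is done.

Besides the shell and the picture viewer there is one more tool, called after "Request:" as name([rows], argument=value, ...), one row to a line, values as JSON. carry_out: Moves the arm, as the interface text tells. Its arguments: {"type":"object","properties":{"series":{"type":"array"}},"required":["series"]}

```bash
ls; mkdir -p pics; cat > h.py <<'E'
import numpy as np, cv2
from workcell import bot
def pts(c):
    z=c["z_map"]; v,u=np.mgrid[:z.shape[0],:z.shape[1]]
    p=np.stack([(u-c["cx"])/c["fx"]*z,(v-c["cy"])/c["fy"]*z,z],-1)
    w=p@np.array(c["orientation"]).T+np.array(c["position"]); w[z<=0]=np.nan
    return w
def save(c,n): cv2.imwrite("pics/"+n,c["color"][...,::-1])
E
python3 - <<'E'
from h import *
out=[]
for n in("scene","top"):
    c=bot.read_camera(n); out.append(c["color"]); np.savez(n+".npz",**c); print(n,np.round(c["position"]),np.round(c["orientation"],2).tolist(),c["fx"])
save(dict(color=np.vstack(out)[:, :]),"a.png") if 0 else [cv2.imwrite(f"pics/{i}.png",o[...,::-1]) for i,o in enumerate(out)]
s=bot.state(); print(s["t"],np.round(s["tool_rot"],3).tolist(),s["finger_gap"])
E
```

```text
pics
scene [1263.  -33.  946.] [[0.05, 0.83, -0.55], [1.0, -0.04, 0.03], [0.01, -0.55, -0.83]] 484.9403397909513
top [592.  16. 747.] [[0.02, -0.99, 0.16], [-1.0, -0.02, 0.0], [0.0, -0.16, -0.99]] 415.8522056774127
0.1 [[-0.948, 0.318, -0.0], [0.318, 0.948, -0.001], [0.0, -0.001, -1.0]] 1.000963513375719
```

```bash
python3 -c "
import cv2,numpy as np
a=[cv2.imread(f'pics/{i}.png') for i in(0,1)]
cv2.imwrite('pics/both.png',np.hstack(a)[:, :])
" ; rm pics/both.png
```

```text
(no output)
```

View pics/0.png

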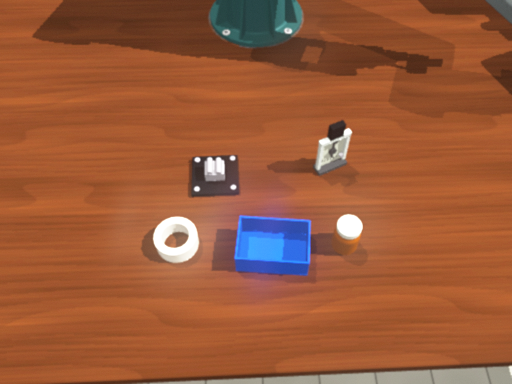

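View pics/1.png

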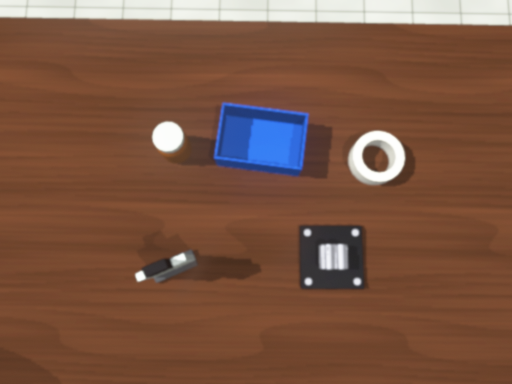

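The scene view shows the gauge at (333,148), with its white dial towards +x, and the stud on its black plate at (215,170). The top view shows the gauge at about (165,267) with a slight yaw, and the stud at (333,257) with its two ridges running vertically, along world x. Next I measure both.

```bash
python3 - <<'E'
from h import *
for n,roi,sroi in(("scene",(310,355,115,180),(185,245,150,200)),("top",(130,205,245,285),(295,370,220,295))):
    c=dict(np.load(n+".npz")); w=pts(c); hsv=cv2.cvtColor(c["color"],cv2.COLOR_RGB2HSV)
    def sub(r): return w[r[2]:r[3],r[0]:r[1]].reshape(-1,3),hsv[r[2]:r[3],r[0]:r[1]].reshape(-1,3).astype(int)
    p,h=sub(roi)
    for nm,m in(("grip",(h[:,2]<60)&(p[:,2]>118)),("gauge mid",(p[:,2]>20)&(p[:,2]<112)),("foot",(p[:,2]>6)&(p[:,2]<16)),("tip",p[:,2]>144)):
        q=p[m]
        if len(q)<8: print(n,nm,len(q));continue
        r=cv2.minAreaRect(q[:,:2].astype(np.float32)); e=np.linalg.eigh(np.cov(q[:,:2].T))[1][:,1]
        print(n,nm,len(q),np.median(q,0).round(1),np.round(r[0],1),np.round(r[1],1),"axis deg",np.degrees(np.arctan2(e[1],e[0])).round(1),"z",np.percentile(q[:,2],[2,98]).round(1))
    p,h=sub(sroi)
    for nm,m in(("plate",(p[:,2]>8)&(p[:,2]<16)),("ridge",p[:,2]>43),("block",p[:,2]>30)):
        q=p[m]
        if len(q)<5: print(n,nm,len(q));continue
        r=cv2.minAreaRect(q[:,:2].astype(np.float32)); print(n,nm,len(q),np.median(q,0).round(1),np.round(r[0],1),np.round(r[1],1),r[2],"z",np.percentile(q[:,2],[2,98]).round(1))
    # ridge heights vs y
    q=p[p[:,2]>36]
    for lo in np.arange(np.floor(q[:,1].min()),q[:,1].max(),4):
        s=q[(q[:,1]>=lo)&(q[:,1]<lo+4)]
        if len(s): print(lo,len(s),s[:,2].max().round(1),s[:,0].mean().round(),end=" | ")
    print()
E
```

```text
scene grip 147 [584.1 155.8 137.6] [579.6 158. ] [14.  32.4] axis deg 105.5 z [119.9 152. ]
scene gauge mid 671 [576.6 158.2  65.7] [575.6 159. ] [17.4 80.8] axis deg 113.8 z [ 22.5 111.3]
scene foot 254 [582.2 160.8  12.3] [582.9 159.3] [81.2 49.1] axis deg 111.5 z [ 6.6 15.7]
scene tip 124 [578.6 158.6 150.5] [576.9 158.8] [17.5 37.4] axis deg 112.7 z [144.9 153.9]
scene plate 1332 [ 611.2 -114.3   12.3] [ 596.8 -114.7] [112.8 109.3] 2.100428581237793 z [ 8.7 15.4]
scene ridge 156 [ 598.2 -119.4   48. ] [ 596.7 -115.6] [43.4 30.2] 0.6931076645851135 z [43.6 52.6]
scene block 330 [ 600.9 -115.2   42.3] [ 596.9 -115.3] [43.9 42.2] 0.5201979875564575 z [31.3 51.1]
-137.0 26 40.5 599.0 | -133.0 17 51.4 601.0 | -129.0 35 53.6 600.0 | -125.0 33 52.7 599.0 | -121.0 31 50.3 599.0 | -117.0 14 40.3 596.0 | -113.0 27 49.8 598.0 | -109.0 33 51.0 599.0 | -105.0 18 50.6 599.0 | -101.0 28 49.0 596.0 | -97.0 28 41.0 596.0 | 
top grip 267 [576.2 151.1 150. ] [575.1 154. ] [14.3 31.4] axis deg 113.5 z [124.2 152.1]
top gauge mid 276 [583.  134.4 109.4] [574.8 156.6] [12.1 78.4] axis deg 114.9 z [ 24.3 111.9]
top foot 324 [568.2 147.6  11.1] [574.6 156.7] [30.  78.4] axis deg 122.6 z [ 8.1 14.1]
top tip 302 [574.9 156.1 150.1] [575.  156.4] [16. 36.] axis deg 113.7 z [146.1 152.2]
top plate 3225 [ 593.6 -116.2   11.6] [ 595.3 -118.5] [107.3 110.5] 0.9283193945884705 z [ 9.  14.8]
top ridge 341 [ 594.9 -122.6   47.4] [ 595.6 -118.4] [37.9 31.8] 0.7808891534805298 z [43.6 51.1]
top block 636 [ 596.  -117.6   44. ] [ 595.6 -118.4] [38.3 44.3] 0.9544161558151245 z [34.6 50.8]
-141.0 46 40.0 597.0 | -137.0 27 48.3 594.0 | -133.0 48 51.7 596.0 | -129.0 65 52.1 597.0 | -125.0 78 50.3 595.0 | -121.0 56 40.7 596.0 | -117.0 27 45.6 593.0 | -113.0 55 49.3 597.0 | -109.0 64 50.0 594.0 | -105.0 65 50.9 596.0 | -101.0 53 40.7 596.0 | -97.0 9 39.4 589.0 |
```

Request:
carry_out([
  {"slide": [-0.62, -0.46, 0], "spin": 0, "gripper": 100},
  {"slide": [-0.62, -0.46, 0], "spin": 0, "gripper": 100},
  {"slide": [-0.62, -0.46, 0], "spin": 0, "gripper": 100},
  {"slide": [-0.62, -0.46, 0], "spin": 0, "gripper": 100},
  {"slide": [-0.62, -0.46, 0], "spin": 0, "gripper": 100},
  {"slide": [-0.62, -0.46, 0], "spin": 0, "gripper": 100},
  {"slide": [-0.62, -0.46, 0], "spin": 0, "gripper": 100},
  {"slide": [-0.62, -0.46, 0], "spin": 0, "gripper": 100},
  {"slide": [-0.62, -0.46, 0], "spin": 0, "gripper": 100},
  {"slide": [-0.62, -0.46, 0], "spin": 0, "gripper": 100},
  {"slide": [-0.62, -0.46, 0], "spin": 0, "gripper": 100},
  {"slide": [-0.62, -0.46, 0], "spin": 0, "gripper": 100},
])

```text
t: 1.3
tcp_pos: [435.0, 358.4, 213.8]
tool_rot: [[-0.948, 0.318, -0.0], [0.318, 0.948, -0.0], [0.0, -0.0, -1.0]]
wrist_force: [0.8, -0.0, -0.3]
finger_gap: 1.0
gripper_force: 0.0
```

Request:
carry_out([
  {"slide": [-0.62, -0.46, 0], "spin": 0, "gripper": 100},
  {"slide": [-0.62, -0.46, 0], "spin": 0, "gripper": 100},
  {"slide": [-0.62, -0.46, 0], "spin": 0, "gripper": 100},
  {"slide": [-0.62, -0.46, 0], "spin": 0, "gripper": 100},
  {"slide": [0, 0, 0], "spin": 0.18, "gripper": 100},
  {"slide": [0, 0, 0], "spin": 0.18, "gripper": 100},
  {"slide": [0, 0, 0], "spin": 0.18, "gripper": 100},
  {"slide": [0, 0, 0], "spin": 0.18, "gripper": 100},
  {"slide": [0, 0, 0], "spin": 0.18, "gripper": 100},
  {"slide": [0, 0, 0], "spin": 0.16, "gripper": 100},
  {"slide": [0, 0, 0], "spin": 0, "gripper": 100},
  {"slide": [0, 0, 0], "spin": 0, "gripper": 100},
])

```text
t: 2.5
tcp_pos: [505.1, 258.2, 213.8]
tool_rot: [[-0.406, 0.914, -0.0], [0.914, 0.406, -0.0], [-0.0, -0.0, -1.0]]
wrist_force: [-0.4, -0.1, 0.4]
finger_gap: 1.0
gripper_force: 0.0
```

Request:
carry_out([
  {"slide": [-0.6, 0.115, 0], "spin": 0, "gripper": 100},
  {"slide": [-0.6, 0.115, 0], "spin": 0, "gripper": 100},
  {"slide": [-0.6, 0.115, 0], "spin": 0, "gripper": 100},
  {"slide": [-0.6, 0.115, 0], "spin": 0, "gripper": 100},
  {"slide": [-0.6, 0.115, 0], "spin": 0, "gripper": 100},
  {"slide": [0, 0, 0], "spin": 0, "gripper": 100},
  {"slide": [0, 0, 0], "spin": 0, "gripper": 100},
])

```text
t: 3.2
tcp_pos: [574.5, 157.6, 213.7]
tool_rot: [[-0.404, 0.915, -0.0], [0.915, 0.404, 0.0], [0.0, -0.0, -1.0]]
wrist_force: [-0.3, -0.1, 0.1]
finger_gap: 1.001
gripper_force: 0.0
```

```bash
python3 - <<'E'
from h import *
c=bot.read_camera("wrist"); save(c,"w1.png"); w=pts(c); s=bot.state(); print(np.round(s["tcp_pos"],1),np.round(c["position"]))
m=(w[...,2]>140)&(w[...,2]<160); q=w[m]
r=cv2.minAreaRect(q[:,:2].astype(np.float32)); print(len(q),r,np.median(q,0))
e=np.linalg.eigh(np.cov(q[:,:2].T))[1][:,1]; print(np.degrees(np.arctan2(e[1],e[0])))
R=np.array(s["tool_rot"]); print("tool-frame offset",(R.T@(np.r_[r[0],150]-s["tcp_pos"])).round(1))
E
```

```text
[574.2 158.  213.8] [541. 234. 383.]
799 ((575.0552978515625, 160.49575805664062), (15.425500869750977, 35.485008239746094), 23.90634536743164) [574.41754356 161.93009566 149.74075874]
114.0406949488162
tool-frame offset [ 1.9  1.8 63.8]
```

View pics/w1.png

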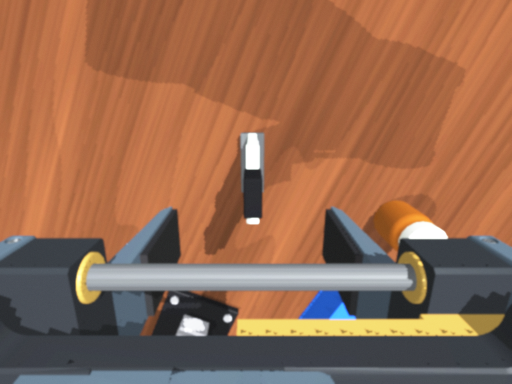

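The wrist view shows the grip block at (253,195), squarely between the fingers, with the jar well clear at (410,220). I descend and grip.

Request:
carry_out([
  {"slide": [0.02, 0.03, 0.6], "spin": 0, "gripper": 100},
  {"slide": [0, 0, 0.6], "spin": 0, "gripper": 100},
  {"slide": [0, 0, 0.6], "spin": 0, "gripper": 100},
  {"slide": [0, 0, 0.5], "spin": 0, "gripper": 100},
  {"slide": [0, 0, 0], "spin": 0, "gripper": 100},
  {"slide": [0, 0, 0], "spin": 0, "gripper": 0},
  {"slide": [0, 0, 0], "spin": 0, "gripper": 0},
  {"slide": [0, 0, 0], "spin": 0, "gripper": 0},
  {"slide": [0, 0, 0], "spin": 0, "gripper": 0},
  {"slide": [0, 0, 0], "spin": 0, "gripper": 0},
  {"slide": [0, 0, 0], "spin": 0, "gripper": 0},
  {"slide": [0, 0, 0], "spin": 0, "gripper": 0},
])

```text
t: 4.45
tcp_pos: [575.4, 158.9, 122.0]
tool_rot: [[-0.403, 0.915, 0.0], [0.915, 0.403, 0.0], [-0.0, 0.0, -1.0]]
wrist_force: [0.1, 0.2, -0.2]
finger_gap: 0.415
gripper_force: 0.0
```

Request:
carry_out([
  {"slide": [0, 0, 0], "spin": 0, "gripper": 0},
  {"slide": [0, 0, 0], "spin": 0, "gripper": 0},
  {"slide": [0, 0, 0], "spin": 0, "gripper": 0},
  {"slide": [0, 0, 0], "spin": 0, "gripper": 0},
  {"slide": [0, 0, 0], "spin": 0, "gripper": 0},
  {"slide": [0, 0, 0], "spin": 0, "gripper": 0},
])

```text
t: 5.05
tcp_pos: [575.4, 158.9, 121.9]
tool_rot: [[-0.403, 0.915, -0.0], [0.915, 0.403, -0.0], [-0.0, -0.0, -1.0]]
wrist_force: [-0.5, 0.2, -0.2]
finger_gap: 0.169
gripper_force: 30.0
```

Request:
carry_out([
  {"slide": [0, 0, -0.2], "spin": 0, "gripper": 0},
  {"slide": [0, 0, -0.4], "spin": 0, "gripper": 0},
  {"slide": [0, 0, -0.5], "spin": 0, "gripper": 0},
  {"slide": [0, 0, -0.5], "spin": 0, "gripper": 0},
  {"slide": [0, 0, -0.4], "spin": 0, "gripper": 0},
  {"slide": [0, 0, -0.2], "spin": 0, "gripper": 0},
  {"slide": [0, 0, 0], "spin": 0.1, "gripper": 0},
  {"slide": [0, 0, 0], "spin": 0.15, "gripper": 0},
  {"slide": [0, 0, 0], "spin": 0.15, "gripper": 0},
  {"slide": [0, 0, 0], "spin": 0.11, "gripper": 0},
  {"slide": [0, 0, 0], "spin": 0, "gripper": 0},
])

```text
t: 6.15
tcp_pos: [575.2, 158.9, 209.9]
tool_rot: [[-0.013, 1.0, -0.0], [1.0, 0.013, -0.0], [-0.0, -0.0, -1.0]]
wrist_force: [-0.1, -0.0, -3.4]
finger_gap: 0.17
gripper_force: 30.0
```

Request:
carry_out([
  {"slide": [-0.2, 0, 0], "spin": 0, "gripper": 0},
  {"slide": [-0.4, 0.04, 0], "spin": 0, "gripper": 0},
  {"slide": [-0.6, 0.04, 0], "spin": 0, "gripper": 0},
  {"slide": [-0.7, 0.05, 0], "spin": 0, "gripper": 0},
  {"slide": [-0.8, 0.05, 0], "spin": 0, "gripper": 0},
  {"slide": [-0.8, 0.05, 0], "spin": 0, "gripper": 0},
  {"slide": [-0.8, 0.05, 0], "spin": 0, "gripper": 0},
  {"slide": [-0.7, 0.05, 0], "spin": 0, "gripper": 0},
  {"slide": [-0.6, 0.04, 0], "spin": 0, "gripper": 0},
  {"slide": [-0.6, 0.03, 0], "spin": 0, "gripper": 0},
  {"slide": [-0.5, 0.03, 0], "spin": 0, "gripper": 0},
  {"slide": [-0.2, 0, 0], "spin": 0, "gripper": 0},
])

```text
t: 7.35
tcp_pos: [596.1, -119.4, 209.9]
tool_rot: [[-0.013, 1.0, -0.0], [1.0, 0.013, -0.0], [-0.0, -0.0, -1.0]]
wrist_force: [-0.2, -0.4, -3.4]
finger_gap: 0.174
gripper_force: 30.0
```

Request:
carry_out([
  {"slide": [0, 0, 0], "spin": 0, "gripper": 0},
  {"slide": [0, 0, 0], "spin": 0, "gripper": 0},
  {"slide": [0, 0, 0], "spin": 0, "gripper": 0},
])

```text
t: 7.65
tcp_pos: [596.3, -116.2, 209.9]
tool_rot: [[-0.015, 1.0, -0.0], [1.0, 0.015, 0.0], [0.0, -0.0, -1.0]]
wrist_force: [0.0, 0.5, -3.1]
finger_gap: 0.173
gripper_force: 30.0
```

```bash
cat > look.py <<'E'
from h import *
import sys
s=bot.state(); t=s["tcp_pos"]; print(np.round(t,1),np.round(s["wrist_force"],1))
a=[]
for n in("scene","top"):
    c=bot.read_camera(n); w=pts(c); 
    R=np.array(c["orientation"]); k=R.T@(np.array([t[0],t[1],t[2]-70])-c["position"]); u,v=int(k[0]/k[2]*c["fx"]+c["cx"]),int(k[1]/k[2]*c["fy"]+c["cy"])
    a.append(cv2.resize(c["color"][max(v-60,0):v+60,max(u-45,0):u+45],(396,528),interpolation=cv2.INTER_CUBIC))
    m=(np.abs(w[...,1]-t[1])<70)&(np.abs(w[...,0]-t[0])<35); z=w[...,2]; f=t[2]-122
    for nm,lo,hi in(("foot",f-3,f+16),("mid",f+14,f+95)):
        q=w[m&(z>lo)&(z<hi)]
        if len(q)<10: continue
        r=cv2.minAreaRect(q[:,:2].astype(np.float32)); print(n,nm,len(q),np.round(r[0],1),np.round(r[1],1),round(r[2],1),"z",q[:,2].min().round(1))
        if n=="scene" and nm=="mid":
            e=np.polyfit(q[:,1],q[:,0],1)[0]; print("yaw of face deg",np.degrees(-np.arctan(e)).round(1))
cv2.imwrite("pics/"+sys.argv[1],np.hstack(a)[...,::-1])
E
python3 look.py l1.png
```

```text
[ 596.3 -116.2  209.9] [ 0.   0.5 -3.1]
scene foot 348 [ 602.4 -115.5] [22.9 77.1] 0.8 z 87.2
scene mid 886 [ 601.1 -115.1] [78.1 22.4] 89.8 z 101.9
yaw of face deg -0.4
top foot 363 [ 595.3 -103.1] [29.2 48.3] 1.0 z 86.6
top mid 66 [ 598.2 -100.3] [22.7 42.7] 0.9 z 101.9
```

View pics/l1.png

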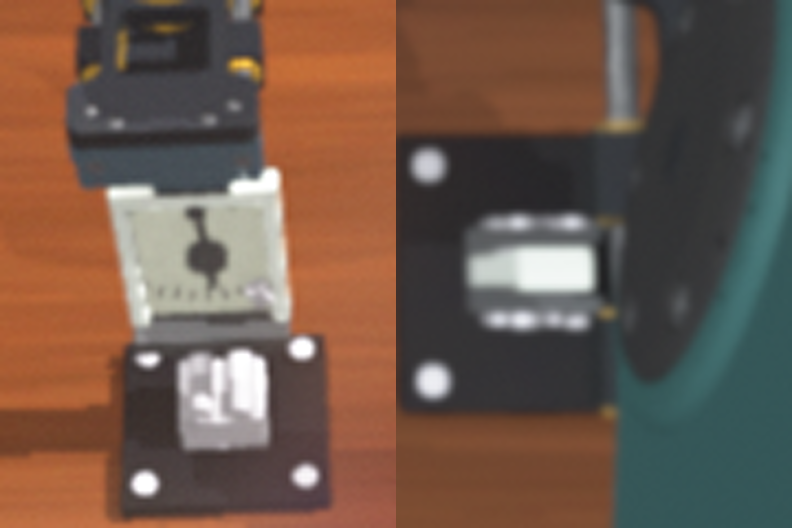

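The left crop (scene) shows the gauge upright above the stud. Its pointer hangs at (213,290), and the index tab is at (260,293) on the +y side. Next I measure the tab angle from a closer crop.

```bash
python3 - <<'E'
from h import *
c=bot.read_camera("scene"); s=bot.state(); t=np.array(s["tcp_pos"]); np.savez("s2.npz",**c); w=pts(c)
R=np.array(c["orientation"]); 
def px(P): k=R.T@(np.array(P)-c["position"]); return k[0]/k[2]*c["fx"]+c["cx"],k[1]/k[2]*c["fy"]+c["cy"]
u,v=map(int,px([600,t[1],t[2]-122+60])); print(u,v,"pivot px",np.round(px([602,t[1],t[2]-122+98]),1))
o=(u-28,v-24); cr=c["color"][o[1]:o[1]+48,o[0]:o[0]+56]; print("origin",o)
cv2.imwrite("pics/d1.png",cv2.resize(cr,None,fx=12,fy=12,interpolation=cv2.INTER_CUBIC)[...,::-1])
q=w[o[1]+10:o[1]+30,o[0]+14:o[0]+42].reshape(-1,3); print("face x",np.percentile(q[:,0],[10,50,90]).round(1))
E
```

```text
209 138 pivot px [207.6 127. ]
origin (181, 114)
face x [nan nan nan]
```

View pics/d1.png

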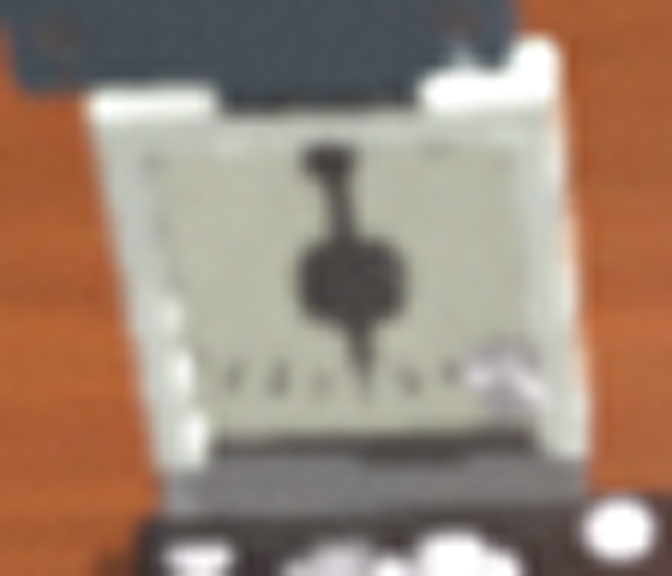

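```bash
python3 - <<'E'
from h import *
c=dict(np.load("s2.npz")); R=c["orientation"]
def ray(p,X):
    u,v=181+(p[0]+.5)/12-.5,114+(p[1]+.5)/12-.5
    d=R@np.array([(u-c["cx"])/c["fx"],(v-c["cy"])/c["fy"],1]); return c["position"]+d*(X-c["position"][0])/d[0]
for X in(600,604,608):
    P=ray((330,162),X)
    for nm,p,dx in(("tip",(368,398),0),("tab",(502,376),2),("tabL",(466,372),2),("tabR",(540,380),2),("post foot L",(165,500),0),("R",(590,490),0)):
        Q=ray(p,X+dx)-P; print(X,nm,Q.round(1),"ang",np.arctan2(Q[1],-Q[2]).round(3),"r",np.hypot(Q[1],Q[2]).round(1))
    print(P)
w=pts(c); q=w[126:150,194:224].reshape(-1,3); q=q[np.isfinite(q[:,0])]; print(np.percentile(q[:,0],[10,50,90]).round(1))
E
```

```text
600 tip [  0.    0.9 -64.7] ang 0.014 r 64.7
600 tab [  2.   25.6 -57.2] ang 0.421 r 62.7
600 tabL [  2.   19.3 -55.7] ang 0.333 r 59.0
600 tabR [  2.   32.3 -58.7] ang 0.504 r 67.0
600 post foot L [  0.  -38.9 -92.8] ang -0.397 r 100.6
600 R [  0.   39.4 -94. ] ang 0.397 r 101.9
[ 600.         -115.52907285  183.4943836 ]
604 tip [  0.    0.9 -64.3] ang 0.014 r 64.3
604 tab [  2.   25.5 -56.8] ang 0.421 r 62.3
604 tabL [  2.   19.2 -55.4] ang 0.333 r 58.6
604 tabR [  2.   32.2 -58.3] ang 0.504 r 66.6
604 post foot L [  0.  -38.7 -92.2] ang -0.397 r 100.0
604 R [  0.   39.2 -93.4] ang 0.397 r 101.3
[ 604.         -115.03413456  188.09237635]
608 tip [  0.    0.9 -64. ] ang 0.014 r 64.0
608 tab [  2.   25.3 -56.5] ang 0.421 r 61.9
608 tabL [  2.  19. -55.] ang 0.333 r 58.2
608 tabR [  2.   32.  -57.9] ang 0.504 r 66.2
608 post foot L [  0.  -38.4 -91.6] ang -0.397 r 99.4
608 R [  0.   38.9 -92.8] ang 0.397 r 100.7
[ 608.         -114.53919627  192.6903691 ]
[591.8 593.6 600.5]
```

Request:
carry_out([
  {"slide": [0, 0, 0.2], "spin": 0, "gripper": 0},
  {"slide": [0, 0, 0.3], "spin": 0, "gripper": 0},
  {"slide": [0, 0, 0.2], "spin": 0, "gripper": 0},
  {"slide": [0, 0, 0.1], "spin": 0, "gripper": 0},
  {"slide": [0, 0, 0.05], "spin": 0, "gripper": 0},
  {"slide": [0, 0, 0], "spin": 0, "gripper": 0},
  {"slide": [0, 0, 0], "spin": 0, "gripper": 0},
])

```text
t: 8.5
tcp_pos: [596.6, -116.9, 176.2]
tool_rot: [[-0.014, 1.0, 0.0], [1.0, 0.014, -0.0], [-0.0, 0.0, -1.0]]
wrist_force: [-0.2, 0.4, -3.2]
finger_gap: 0.177
gripper_force: 30.0
```

Request:
carry_out([
  {"slide": [0, 0, 0.03], "spin": 0, "gripper": 0},
  {"slide": [0, 0, 0.0], "spin": 0, "gripper": 0},
  {"slide": [0, 0, 0.0], "spin": 0, "gripper": 0},
])

```text
t: 8.8
tcp_pos: [596.5, -116.8, 174.9]
tool_rot: [[-0.014, 1.0, 0.0], [1.0, 0.014, -0.0], [-0.0, 0.0, -1.0]]
wrist_force: [0.0, 0.4, -2.8]
finger_gap: 0.172
gripper_force: 30.0
```

Request:
carry_out([
  {"slide": [0, 0, 0.02], "spin": 0, "gripper": 0},
  {"slide": [0, 0, 0.0], "spin": 0, "gripper": 0},
  {"slide": [0, 0, 0.0], "spin": 0, "gripper": 0},
])

```text
t: 9.1
tcp_pos: [596.5, -116.8, 173.9]
tool_rot: [[-0.014, 1.0, 0.0], [1.0, 0.014, -0.0], [-0.0, 0.0, -1.0]]
wrist_force: [0.1, 1.0, -2.6]
finger_gap: 0.17
gripper_force: 30.0
```

Request:
carry_out([
  {"slide": [0, 0, 0.025], "spin": 0, "gripper": 0},
  {"slide": [0, 0, 0.0], "spin": 0, "gripper": 0},
  {"slide": [0, 0, 0.0], "spin": 0, "gripper": 0},
])

```text
t: 9.4
tcp_pos: [596.4, -116.8, 172.9]
tool_rot: [[-0.014, 1.0, -0.0], [1.0, 0.014, 0.0], [0.0, -0.0, -1.0]]
wrist_force: [0.9, -0.8, -3.2]
finger_gap: 0.175
gripper_force: 30.0
```

Request:
carry_out([
  {"slide": [0, 0, 0.02], "spin": 0, "gripper": 0},
  {"slide": [0, 0, 0.0], "spin": 0, "gripper": 0},
  {"slide": [0, 0, 0.0], "spin": 0, "gripper": 0},
])

```text
t: 9.7
tcp_pos: [596.4, -116.8, 172.1]
tool_rot: [[-0.014, 1.0, -0.0], [1.0, 0.014, -0.0], [-0.0, -0.0, -1.0]]
wrist_force: [0.3, 0.7, -2.5]
finger_gap: 0.172
gripper_force: 30.0
```

Request:
carry_out([
  {"slide": [0, 0, 0.02], "spin": 0, "gripper": 0},
  {"slide": [0, 0, 0.0], "spin": 0, "gripper": 0},
  {"slide": [0, 0, 0.0], "spin": 0, "gripper": 0},
])

```text
t: 10.0
tcp_pos: [596.7, -116.8, 171.8]
tool_rot: [[-0.014, 1.0, 0.0], [1.0, 0.014, -0.0], [-0.0, 0.0, -1.0]]
wrist_force: [-2.5, 0.2, 5.1]
finger_gap: 0.172
gripper_force: 30.0
```

Request:
carry_out([
  {"slide": [0, 0, 0.02], "spin": 0, "gripper": 0},
  {"slide": [0, 0, 0.0], "spin": 0, "gripper": 0},
  {"slide": [0, 0, 0.0], "spin": 0, "gripper": 0},
])

```text
t: 10.3
tcp_pos: [596.9, -116.9, 171.7]
tool_rot: [[-0.014, 1.0, 0.001], [1.0, 0.014, -0.0], [-0.0, 0.001, -1.0]]
wrist_force: [-3.7, 0.8, 13.8]
finger_gap: 0.175
gripper_force: 30.0
```

Contact shows at TCP z 171.7 with about 17 N on the stud and the gauge upright. I start rocking along the computed arc, checking force.

Request:
carry_out([
  {"slide": [0.07, 0, 0.008], "spin": 0, "gripper": 0},
  {"slide": [0.07, 0, 0.008], "spin": 0, "gripper": 0},
  {"slide": [0, 0, 0], "spin": 0, "gripper": 0},
  {"slide": [0, 0, 0], "spin": 0, "gripper": 0},
])

```text
t: 10.7
tcp_pos: [596.9, -111.4, 170.9]
tool_rot: [[-0.014, 1.0, 0.001], [1.0, 0.014, -0.001], [-0.001, 0.001, -1.0]]
wrist_force: [-3.1, 0.5, 12.2]
finger_gap: 0.173
gripper_force: 30.0
```

Request:
carry_out([
  {"slide": [0.07, 0, 0.008], "spin": 0, "gripper": 0},
  {"slide": [0.07, 0, 0.008], "spin": 0, "gripper": 0},
  {"slide": [0.07, 0, 0.008], "spin": 0, "gripper": 0},
  {"slide": [0, 0, 0], "spin": 0, "gripper": 0},
  {"slide": [0, 0, 0], "spin": 0, "gripper": 0},
])

```text
t: 11.2
tcp_pos: [596.5, -103.0, 169.6]
tool_rot: [[-0.014, 1.0, 0.001], [1.0, 0.014, -0.0], [-0.0, 0.001, -1.0]]
wrist_force: [-2.2, -0.0, 8.0]
finger_gap: 0.176
gripper_force: 30.0
```

Request:
carry_out([
  {"slide": [0.07, 0, 0.005], "spin": 0, "gripper": 0},
  {"slide": [0.07, 0, 0.005], "spin": 0, "gripper": 0},
  {"slide": [0.07, 0, 0.005], "spin": 0, "gripper": 0},
  {"slide": [0, 0, 0], "spin": 0, "gripper": 0},
  {"slide": [0, 0, 0], "spin": 0, "gripper": 0},
])

```text
t: 11.7
tcp_pos: [596.6, -94.3, 168.7]
tool_rot: [[-0.014, 1.0, 0.001], [1.0, 0.014, -0.0], [-0.0, 0.001, -1.0]]
wrist_force: [0.6, -0.9, 5.6]
finger_gap: 0.173
gripper_force: 30.0
```

```bash
cat > dial.py <<'E'
from h import *
import sys
c=bot.read_camera("scene"); np.savez("s2.npz",**c)
s=bot.state(); t=np.array(s["tcp_pos"]); R=np.array(c["orientation"])
k=R.T@(np.array([600,-110,105])-c["position"]); u,v=int(k[0]/k[2]*c["fx"]+c["cx"]),int(k[1]/k[2]*c["fy"]+c["cy"])
o=(u-28,v-24); print("origin",o,t.round(1))
cv2.imwrite("pics/"+sys.argv[1],cv2.resize(c["color"][o[1]:o[1]+48,o[0]:o[0]+60],None,fx=12,fy=12,interpolation=cv2.INTER_CUBIC)[...,::-1])
E
python3 dial.py d2.png
```

```text
origin (185, 126) [596.6 -94.3 168.7]
```

View pics/d2.png

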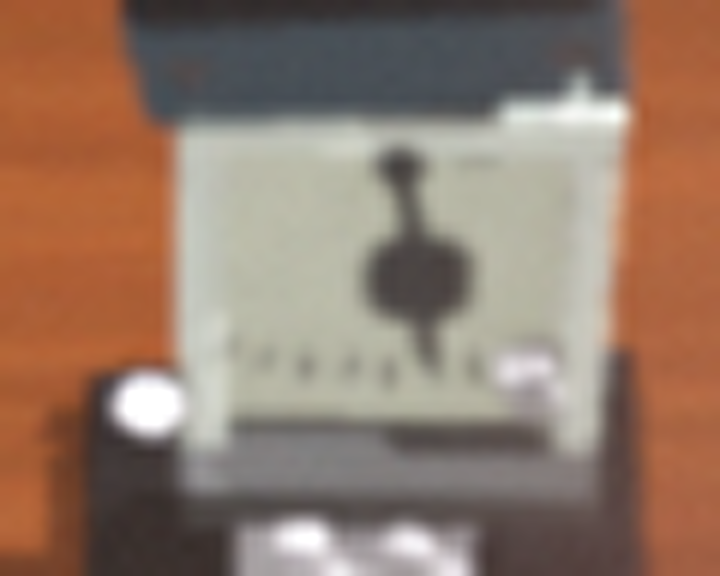

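The pointer tip is at (432,365) and the tab at (525,370), with the tilt about 0.16 as predicted. I keep going.

Request:
carry_out([
  {"slide": [0.07, 0, 0.009], "spin": 0, "gripper": 0},
  {"slide": [0.07, 0, 0.01], "spin": 0, "gripper": 0},
  {"slide": [0.07, 0, 0.011], "spin": 0, "gripper": 0},
  {"slide": [0.07, 0, 0.012], "spin": 0, "gripper": 0},
  {"slide": [0, 0, 0], "spin": 0, "gripper": 0},
  {"slide": [0, 0, 0], "spin": 0, "gripper": 0},
])

```text
t: 12.35
tcp_pos: [596.4, -83.0, 167.0]
tool_rot: [[-0.014, 1.0, 0.001], [1.0, 0.014, 0.0], [0.0, 0.001, -1.0]]
wrist_force: [-0.2, -0.9, 7.0]
finger_gap: 0.171
gripper_force: 30.0
```

Request:
carry_out([
  {"slide": [0.07, 0, 0.014], "spin": 0, "gripper": 0},
  {"slide": [0.07, 0, 0.015], "spin": 0, "gripper": 0},
  {"slide": [0.07, 0, 0.016], "spin": 0, "gripper": 0},
  {"slide": [0.07, 0, 0.016], "spin": 0, "gripper": 0},
  {"slide": [0, 0, 0], "spin": 0, "gripper": 0},
  {"slide": [0, 0, 0], "spin": 0, "gripper": 0},
])

```text
t: 12.95
tcp_pos: [596.2, -71.7, 164.5]
tool_rot: [[-0.014, 1.0, 0.001], [1.0, 0.014, 0.0], [0.0, 0.001, -1.0]]
wrist_force: [1.2, 0.1, 5.3]
finger_gap: 0.173
gripper_force: 30.0
```

Request:
carry_out([
  {"slide": [0.04, 0, 0.01], "spin": 0, "gripper": 0},
  {"slide": [0, 0, 0], "spin": 0, "gripper": 0},
  {"slide": [0, 0, 0], "spin": 0, "gripper": 0},
  {"slide": [0, 0, 0], "spin": 0, "gripper": 0},
  {"slide": [0, 0, 0], "spin": 0, "gripper": 0},
  {"slide": [0, 0, 0], "spin": 0, "gripper": 0},
  {"slide": [0, 0, 0], "spin": 0, "gripper": 0},
  {"slide": [0, 0, 0], "spin": 0, "gripper": 0},
  {"slide": [0, 0, 0], "spin": 0, "gripper": 0},
  {"slide": [0, 0, 0], "spin": 0, "gripper": 0},
  {"slide": [0, 0, 0], "spin": 0, "gripper": 0},
  {"slide": [0, 0, 0], "spin": 0, "gripper": 0},
])

```text
t: 14.15
tcp_pos: [596.2, -70.2, 164.1]
tool_rot: [[-0.014, 1.0, 0.001], [1.0, 0.014, 0.0], [0.0, 0.001, -1.0]]
wrist_force: [0.5, -0.5, 6.2]
finger_gap: 0.17
gripper_force: 30.0
```

```bash
python3 dial.py d3.png
```

```text
origin (185, 126) [596.2 -70.2 164.1]
```

View pics/d3.png

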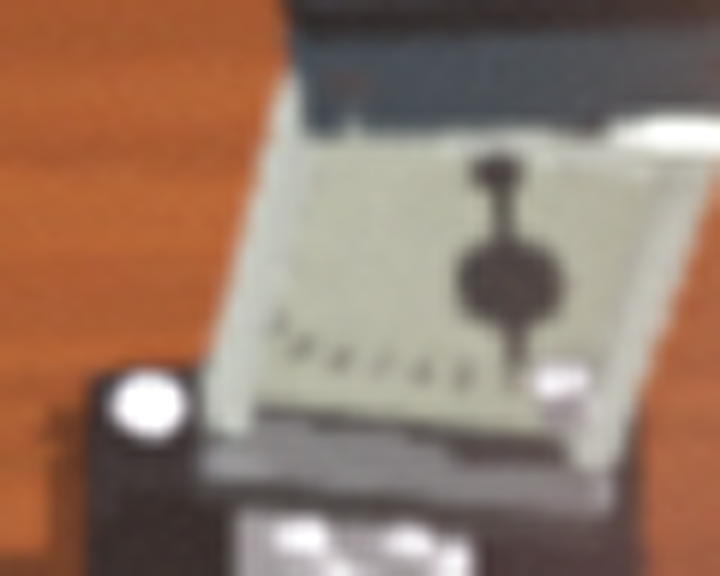

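```bash
python3 - <<'E'
from h import *
c=dict(np.load("s2.npz")); R=c["orientation"]
def ray(p,X):
    u,v=185+(p[0]+.5)/12-.5,126+(p[1]+.5)/12-.5
    d=R@np.array([(u-c["cx"])/c["fx"],(v-c["cy"])/c["fy"],1]); return c["position"]+d*(X-c["position"][0])/d[0]
P=ray((497,168),604)
A,B=ray((205,475),611),ray((610,513),611); print("tilt foot",np.arctan2(*(A-B)[[2,1]]*np.array([1,-1])),np.linalg.norm(A-B))
A,B=ray((285,100),604),ray((208,425),604); D=A-B; print("tilt post",np.arctan2(D[1],D[2]))
for nm,p,dx in(("tip",(514,382),0),("tab",(560,385),4),("tabL",(532,385),4),("tabR",(588,385),4)):
    Q=ray(p,604+dx)-P; print(nm,Q.round(1),"ang",np.arctan2(Q[1],-Q[2]).round(3),"r",np.hypot(Q[1],Q[2]).round(1))
# tab bright blob
o=c["color"][150:164,225:238].astype(int); print(o.min(2))
E
```

```text
tilt foot 0.2149847296675179 76.68577133064286
tilt post 0.24137791959792435
tip [  0.   -0.6 -62.2] ang -0.01 r 62.2
tab [  4.    8.1 -58.3] ang 0.137 r 58.9
tabL [  4.    2.9 -58.1] ang 0.05 r 58.1
tabR [  4.   13.2 -58.6] ang 0.222 r 60.1
[[ 66  66  67  68  66  69  96 141 160 159 159 160 171]
 [ 70  68  68  67  70  78 110 150 159 159 158 165 177]
 [ 96  83  71  72  88 107 134 154 160 160 162 166 180]
 [139 117  86  90 126 148 157 159 158 162 165 170 182]
 [162 143 100 102 145 158 159 156 157 158 165 175 181]
 [164 149 107 109 147 163 159 156 155 155 162 178 183]
 [162 149 120 126 159 192 194 190 182 156 167 181 182]
 [161 153 134 150 189 230 234 229 217 174 172 182 175]
 [161 154 145 155 187 229 227 210 199 178 180 185 167]
 [161 160 157 159 164 173 167 161 174 190 186 183 158]
 [156 156 157 159 157 148 145 149 168 189 188 177 143]
 [131 132 136 143 142 140 143 154 167 182 184 168 115]
 [ 89  88  90  93  98 104 119 148 171 182 179 162  96]
 [ 74  75  74  76  74  78  94 135 174 184 177 146  85]]
```

The pointer tip is at (514,382) and the tab centre at about (560,385). That leaves about 0.12 rad to go. The tilt measures only about 0.23, so the foot has slid some way towards +y. I'll lift slightly, shift back while the pads hold the tilt, then rock on with more normal force.

Request:
carry_out([
  {"slide": [0, 0, -0.1], "spin": 0, "gripper": 0},
  {"slide": [0, 0, -0.1], "spin": 0, "gripper": 0},
  {"slide": [-0.1, 0, 0], "spin": 0, "gripper": 0},
  {"slide": [-0.1, 0, 0], "spin": 0, "gripper": 0},
  {"slide": [-0.1, 0, 0], "spin": 0, "gripper": 0},
  {"slide": [-0.05, 0, 0], "spin": 0, "gripper": 0},
  {"slide": [0, 0, 0], "spin": 0, "gripper": 0},
  {"slide": [0, 0, 0], "spin": 0, "gripper": 0},
  {"slide": [0, 0, 0], "spin": 0, "gripper": 0},
])

```text
t: 15.1
tcp_pos: [595.9, -84.3, 171.8]
tool_rot: [[-0.014, 1.0, -0.0], [1.0, 0.014, 0.0], [0.0, -0.0, -1.0]]
wrist_force: [0.3, -0.2, -2.5]
finger_gap: 0.176
gripper_force: 30.0
```

```bash
cat > foot.py <<'E'
from h import *
# front-top/bottom of the foot: dark grey points with depth, fit line in (y,z) of the front face
s=bot.state(); t=np.array(s["tcp_pos"]); print(t.round(1),np.round(s["wrist_force"],1))
c=bot.read_camera("scene"); np.savez("s2.npz",**c); w=pts(c); h=cv2.cvtColor(c["color"],cv2.COLOR_RGB2HSV)
x,y,z=w[...,0],w[...,1],w[...,2]
m=(np.abs(x-597)<24)&(np.abs(y+112)<50)&(z>36)&(z<110)
# dial/post points: plane silhouette edges -> outline of whole gauge below the gripper
b=(m&(z>46)).astype(np.uint8); b=cv2.morphologyEx(b,cv2.MORPH_CLOSE,np.ones((3,3)))
f=w[(x>606)&(np.abs(x-611)<6)&(np.abs(y+112)<50)&(z>33)&(z<75)]
if len(f)>10:
    e=np.polyfit(f[:,1],f[:,2],1); print("foot front pts",len(f),"y",np.percentile(f[:,1],[0,2,98,100]).round(1),"tilt",-np.arctan(e[0]).round(3),"mid",((f[:,1].min()+f[:,1].max())/2).round(1))
E
python3 foot.py
```

```text
[595.9 -84.3 171.8] [ 0.3 -0.2 -2.5]
foot front pts 258 y [-155.4 -151.9  -81.7  -79.4] tilt 0.193 mid -117.4
```

Request:
carry_out([
  {"slide": [0, 0, 0.05], "spin": 0, "gripper": 0},
  {"slide": [0, 0, 0.04], "spin": 0, "gripper": 0},
  {"slide": [0, 0, 0], "spin": 0, "gripper": 0},
  {"slide": [0, 0, 0], "spin": 0, "gripper": 0},
])

```text
t: 15.55
tcp_pos: [595.9, -84.4, 168.1]
tool_rot: [[-0.014, 1.0, -0.0], [1.0, 0.014, 0.0], [0.0, -0.0, -1.0]]
wrist_force: [-0.6, -0.1, -3.6]
finger_gap: 0.176
gripper_force: 30.0
```

Request:
carry_out([
  {"slide": [0, 0, 0.02], "spin": 0, "gripper": 0},
  {"slide": [0, 0, 0], "spin": 0, "gripper": 0},
  {"slide": [0, 0, 0], "spin": 0, "gripper": 0},
])

```text
t: 15.85
tcp_pos: [596.1, -84.4, 167.8]
tool_rot: [[-0.014, 1.0, 0.0], [1.0, 0.014, -0.0], [-0.0, 0.0, -1.0]]
wrist_force: [-2.8, 0.9, 4.5]
finger_gap: 0.176
gripper_force: 30.0
```

Contact is at 167.8 with 7.5 N. I press to about 20 N, then rock.

Request:
carry_out([
  {"slide": [0, 0, 0.03], "spin": 0, "gripper": 0},
  {"slide": [0, 0, 0], "spin": 0, "gripper": 0},
  {"slide": [0, 0, 0], "spin": 0, "gripper": 0},
])

```text
t: 16.15
tcp_pos: [596.7, -84.4, 167.7]
tool_rot: [[-0.014, 1.0, 0.001], [1.0, 0.014, -0.0], [-0.0, 0.001, -1.0]]
wrist_force: [-5.3, 2.1, 18.1]
finger_gap: 0.175
gripper_force: 30.0
```

Request:
carry_out([
  {"slide": [0.06, 0, 0.012], "spin": 0, "gripper": 0},
  {"slide": [0.06, 0, 0.012], "spin": 0, "gripper": 0},
  {"slide": [0, 0, 0], "spin": 0, "gripper": 0},
])

```text
t: 16.45
tcp_pos: [596.6, -79.7, 166.6]
tool_rot: [[-0.014, 1.0, 0.001], [1.0, 0.014, -0.001], [-0.001, 0.001, -1.0]]
wrist_force: [-3.3, 0.8, 16.3]
finger_gap: 0.176
gripper_force: 30.0
```

Request:
carry_out([
  {"slide": [0.06, 0, 0.014], "spin": 0, "gripper": 0},
  {"slide": [0.06, 0, 0.014], "spin": 0, "gripper": 0},
  {"slide": [0.06, 0, 0.014], "spin": 0, "gripper": 0},
  {"slide": [0, 0, 0], "spin": 0, "gripper": 0},
  {"slide": [0, 0, 0], "spin": 0, "gripper": 0},
])

```text
t: 16.95
tcp_pos: [596.4, -72.5, 164.8]
tool_rot: [[-0.014, 1.0, 0.001], [1.0, 0.014, -0.0], [-0.0, 0.001, -1.0]]
wrist_force: [-3.7, 1.5, 13.9]
finger_gap: 0.171
gripper_force: 30.0
```

```bash
python3 foot.py
```

```text
[596.4 -72.5 164.8] [-3.7  1.5 13.9]
foot front pts 257 y [-155.2 -150.8  -82.4  -79.8] tilt 0.269 mid -117.5
```

Request:
carry_out([
  {"slide": [0.06, 0, 0.016], "spin": 0, "gripper": 0},
  {"slide": [0.06, 0, 0.017], "spin": 0, "gripper": 0},
  {"slide": [0.05, 0, 0.015], "spin": 0, "gripper": 0},
  {"slide": [0, 0, 0], "spin": 0, "gripper": 0},
  {"slide": [0, 0, 0], "spin": 0, "gripper": 0},
  {"slide": [0, 0, 0], "spin": 0, "gripper": 0},
  {"slide": [0, 0, 0], "spin": 0, "gripper": 0},
  {"slide": [0, 0, 0], "spin": 0, "gripper": 0},
  {"slide": [0, 0, 0], "spin": 0, "gripper": 0},
  {"slide": [0, 0, 0], "spin": 0, "gripper": 0},
  {"slide": [0, 0, 0], "spin": 0, "gripper": 0},
  {"slide": [0, 0, 0], "spin": 0, "gripper": 0},
])

```text
t: 18.2
tcp_pos: [596.2, -65.6, 162.7]
tool_rot: [[-0.014, 1.0, 0.001], [1.0, 0.014, -0.0], [-0.0, 0.001, -1.0]]
wrist_force: [-3.5, 1.3, 13.4]
finger_gap: 0.175
gripper_force: 30.0
```

```bash
python3 foot.py; python3 dial.py d4.png
```

```text
[596.2 -65.6 162.7] [-3.5  1.3 13.4]
foot front pts 244 y [-152.2 -145.7  -82.3  -79.8] tilt 0.259 mid -116.0
origin (185, 126) [596.2 -65.6 162.7]
```

View pics/d4.png

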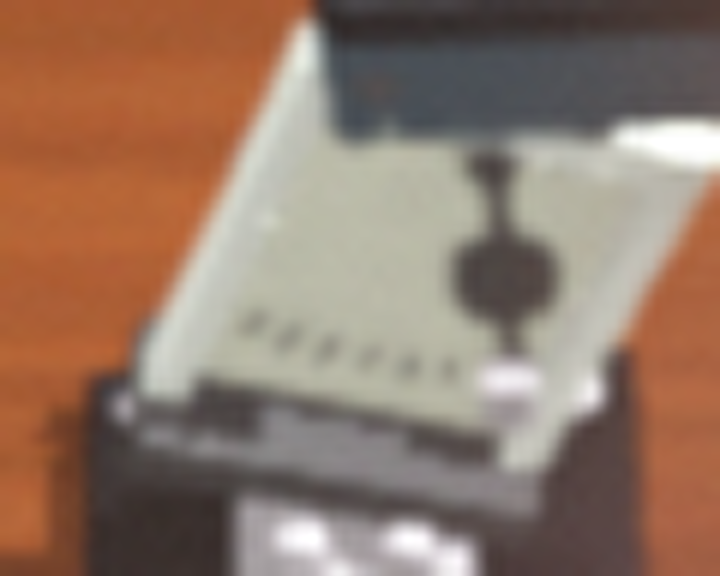

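The pointer now hangs over the tab: its line from (490,165) through (503,275) reaches about (516,385), and the tab centre is at (510,385). That is an error of about 0.02 rad. I let it settle and hand in.

Request:
carry_out([
  {"slide": [0, 0, 0], "spin": 0, "gripper": 0},
  {"slide": [0, 0, 0], "spin": 0, "gripper": 0},
  {"slide": [0, 0, 0], "spin": 0, "gripper": 0},
  {"slide": [0, 0, 0], "spin": 0, "gripper": 0},
  {"slide": [0, 0, 0], "spin": 0, "gripper": 0},
  {"slide": [0, 0, 0], "spin": 0, "gripper": 0},
  {"slide": [0, 0, 0], "spin": 0, "gripper": 0},
  {"slide": [0, 0, 0], "spin": 0, "gripper": 0},
])

```text
t: 19.1
tcp_pos: [596.2, -65.7, 162.7]
tool_rot: [[-0.014, 1.0, 0.001], [1.0, 0.014, -0.0], [-0.0, 0.001, -1.0]]
wrist_force: [-2.9, 1.6, 12.4]
finger_gap: 0.171
gripper_force: 30.0
```

```bash
python3 -c "
from workcell import bot
s=bot.state();print(s['tcp_pos'],s['wrist_force'],s['gripper_force']);print(bot.job_done())"
```

```text
[596.20040827 -65.65063502 162.66834013] [-2.88533816  1.62538266 12.41658283] 30.012386441230774
the job is handed in; nothing more can be done
None
```

I handed the job in at about 19 s with the gauge still gripped and rocked over on the stud (about 16 N contact) and the pointer within an estimated 0.02 rad of the index tab; no verdict came back.

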